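# Draw two boards together with a recessed hex cam lock

### The arm

A 7-joint arm with a two-finger parallel gripper is mounted at the origin on a cart in front of the work surface, level with it; the furniture and walls round the work are solid. World frame = base frame: x ahead of the robot, y to its left, z up, the work surface at z = 0. Lengths are in mm, angles in rad, forces in N, time in s.
With the tool pointing down it reaches from about 400 to 750 mm from the base axis. Payload 19.5 kg.
Tool frame: the origin (TCP) lies midway between the tips of the shut fingers; the grasp point (between the pads) lies 19 mm behind it; z points along the fingers, y is the line along which they close (so a half turn about z gives the same grasp; the last joint's range is limited). The gripper opens to 85 mm and grips with 20 to 120 N. Pads are 22 mm wide; open, the fingers measure 114 mm over their backs; the gripper's body (76 mm by 85 mm) begins 54 mm behind the grasp point. The pads swing forward as they close: fully open they stand 13 mm farther back than shut.
Start: joints at [-1.224, 0.707, -0.028, 1.485, 0.022, 0.951, -0.075], TCP at [217.956, 532.062, 231.268] pointing down, gripper open.
Joint ranges: [-2.71, 2.71], [-0.32, 2.16], [-1.57, 1.52], [0, 2.45], [-1.46, 4.6], [0, 2.02], [-2.83, 2.83]. Speed limits (rad/s): [1.89, 1.89, 2.57, 2.57, 3.01, 3.01, 3.01].

### API

Orientations are given as a 3x3 rotation matrix whose columns are the frame's x, y, z axes.
In Python, from bench import robot, snapshot, calibration, sign_off gives the robot as it stands.
- The arm moves only by the tool send_rows, never from a script. Its argument "targets" is a list of rows, each a list of 3 entries, a list of its own where there are three numbers: the shift along the tool's x, y, z in m, then the turn about the tool's z in rad, then the opening, from 0 (shut) to 1 (fully open). In form: [[[x, y, z], twist, hand], ...]. A call has 1 to 12 rows; each row shifts and turns the commanded pose from where the row before left it, along the tool's axes as they then stand; what a row does not reach is not made up. A row lasts 1/8 s, in which the tool goes at most 62.5 mm and 10.7 degrees, less where a joint would pass 70% of its speed; a pose out of reach is approached as far as the arm can. A call is refused whole if a number of a shift passes 0.0625 or a number of a turn 0.188, either way. A call with a gripper value outside its range is refused whole. The fingers move at their own pace and stop on an object; "newtons" is the grip in N (left out, the last holds). Time passes only in rows, so rows that do not move let the fingers close. It gives the time, the measured TCP pose, the force, the opening and the grip force at its end, in the units of the state.
- robot.get_obs(): the state, without advancing time (a new reading comes with each control period).
- snapshot(name): name is "side" or "top"; returns the picture (420x560x3 uint8, blue, green, red); there is no depth.
- calibration(name): a dict with "intrinsics" (3x3 intrinsics, pixels), "R" (3x3) and "t" (3): a world point X has camera coordinates R X + t. Camera axes: x right, y down, z forward; pixel columns grow to the right and rows downward; lengths in mm; the calibration is good to about 2 mm. A picture is of the moment at which its call begins. calibration takes no time and is no camera call.
- sign_off(): hands the job in; it is judged then, once.
The state is a dict: "time_s": time; "joint_pos": joint angles; "qd": joint speeds; "effort": joint torques, N m; "tcp_pos": TCP position; "orientation": TCP orientation; "contact_force": force on the tool from outside, world axes, zero at the start; "moment": the same for the moment, N m; "finger_gap": finger opening in mm; "gripper_force": force on a finger pad.
Only numpy, scipy, OpenCV 4.12 (cv2) and the standard library are available. Lean on these libraries where they do the work, as an engineer would, in place of code of your own. Each camera call takes 0.05 s, during which the arm holds its last target. There are 200 camera calls.

### The job

Take the T-handled hex key out of its wooden block, feel for the hex socket sunk in the round steel lock on the board, and turn it clockwise, about a quarter turn at a time, letting go and re-gripping the handle in between, until the lock comes up against its stop and the two boards are drawn together. Use a light hand and stop as soon as you feel the stop: the key must never be forced against the lock with more than 100 N in all. Leave the key standing fully seated in the lock, and the masking tape, sanding block and tape measure where they lie.

Things in the scene. Friction and masses are not known exactly. Their poses are not given: they have to be found in the camera images.
- key_grip (a point): Centre of the handle of the T-handled hex key: black bar 100 mm long (x axis), 20 thick (y), 22 high (z), on an upright steel hex shank 17 mm across flats, 19.6 across corners; about 280 g. z points from tip to handle. The shank has flats facing along the handle and every 60 degrees from it; its end is bevelled 2 mm. At the start it stands in the loose bore of the wooden block.
- key_tip (a point): Lower end of the hex key's shank, on its axis, 81 mm below key_grip; same axes.
- board: Fixed pale wooden board 150x150x36 mm with the lock in it; origin under its centre, z up. On its -y side lies the second board, 150x90x36 mm, across a 6 mm gap that closes as the lock turns. The lock is a round steel flange 76 mm across, 3 mm proud of the board, with a hole in its middle.
- lock_mark (a point): Board centre, level with the flange's top. The lock was fitted by hand: its axis is up to 5 mm off this point along the board's x and up to 5 mm along its y, turned any way. Round well 21 mm across, mouth bevelled 1.2 mm, 8 mm deep; in its floor the hex socket, 17.8 mm across flats, mouth bevelled, bottom 22 mm below the flange. How the flats lie is unknown. Fixed, does not yield.
- cam (a joint): Angle of the hex socket (rad), growing clockwise seen from above, 0 (loose) to 3.0 (stop, boards drawn together); starts at 0 to 0.5. It resists with about 0.08 Nm and stays where it is left. The stop is hard: some 0.4 Nm of twist against it makes about 80 N at the hex flats, so feel for the rise and stop there.
- stand: Fixed wooden block 70x70x40 mm that holds the key; origin under its centre; bore 22 mm across, 30 deep in the middle of its top.
- masking_tape: Roll of cream masking tape lying flat, 101 mm across, 25 high; origin under its centre.
- sanding_block: Brown sanding block 126x97x24 mm (over its turned corners), lying flat; origin under its centre.
- tape_measure: Yellow tape measure 60x80x66 mm standing upright; origin under its centre.
Things that resemble listed ones, but are neither listed nor needed, are in the scene too. What is shaped like the part that bears key_grip but green, pink or turquoise is not meant.

How it is judged:
By the outcome, as a careful person would: the job done as asked, in the order asked, and still so for the second after the job is handed in, with the robot touching nothing.
It also fails if it takes over 72 s, if anything falls off the work surface, if the arm or the gripper's body presses on something with over 40 N, if the wrist force passes 120 N, or if a joint passes its speed limit or range.

## Working session

There is one attempt and no reset: what is moved stays moved. The work goes in short steps, Python scripts to look and compute and a tool call to move; the robot and the scene stay as the last step left them, time stands still between calls to the robot, and variables do not carry over. Pictures are saved under pics/ and viewed, at most 10 in all, crops included, and the job is handed in when it is done.

Besides the shell and the picture viewer there is one more tool, called as name(argument=value, ...) on one line, values as JSON. send_rows: Moves the arm, as the interface text tells. Its arguments: {"type":"object","properties":{"targets":{"type":"array","items":{"type":"array"}},"newtons":{"type":"number"}},"required":["targets"]}

```bash
mkdir -p pics
python3 - <<'E'
from bench import robot, snapshot, calibration
import cv2
for n in ("top","side"):
    cv2.imwrite(f"pics/{n}0.png",snapshot(n))
    c=calibration(n);print(n,c)
o=robot.get_obs();print(o)
E
```

```text
top {'intrinsics': array([[507.1721099 ,   0.        , 286.00229883],
       [  0.        , 507.1721099 , 205.08277253],
       [  0.        ,   0.        ,   1.        ]]), 'R': array([[ 0.0034226 , -0.99997895, -0.00551159],
       [-0.97600767, -0.00214051, -0.21772561],
       [ 0.21770923,  0.00612454, -0.97599446]]), 't': array([  65.63010817,  525.59348556, 1186.79983436])}
side {'intrinsics': array([[429.3208469 ,   0.        , 275.86230016],
       [  0.        , 429.3208469 , 211.63698098],
       [  0.        ,   0.        ,   1.        ]]), 'R': array([[ 0.9634915 , -0.26767339,  0.00592316],
       [-0.15384263, -0.57159234, -0.80598675],
       [ 0.21912684,  0.77565015, -0.59190394]]), 't': array([-502.29149775,  192.89955475, 1188.25930164])}
{'time_s': 0.1, 'joint_pos': array([-1.22372287,  0.70699998, -0.02759703,  1.48496909,  0.02198802,
        0.95092   , -0.07551733]), 'qd': array([ 0.00010783,  0.00045349,  0.00086106, -0.00262643, -0.00026399,
        0.00084822,  0.0010622 ]), 'effort': array([ 3.08105686e-03, -8.84273028e+01,  1.23653647e+00, -2.36445129e+01,
        1.70481380e-02,  5.12579092e-03,  5.49292008e-05]), 'tcp_pos': array([217.86807444, 531.85679942, 230.89384945]), 'orientation': array([[-9.25359561e-01,  3.79090444e-01, -3.44718526e-04],
       [ 3.79090599e-01,  9.25359091e-01, -9.32565845e-04],
       [-3.45383778e-05, -9.93638273e-04, -9.99999506e-01]]), 'contact_force': array([ 0.22976548, -0.70233958,  0.87194722]), 'moment': array([0.03531809, 0.03984522, 0.02509249]), 'gripper_force': 0.0, 'finger_gap': 85.51889122839069}
```

View pics/top0.png

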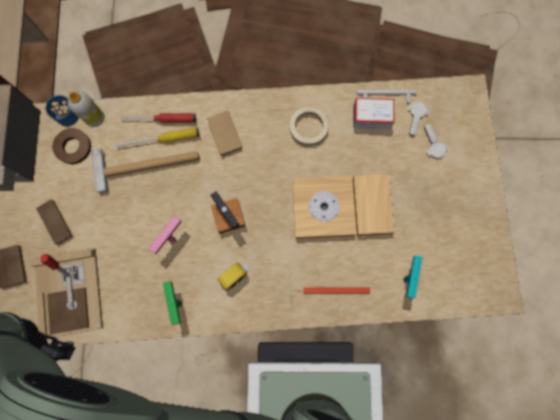

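View pics/side0.png

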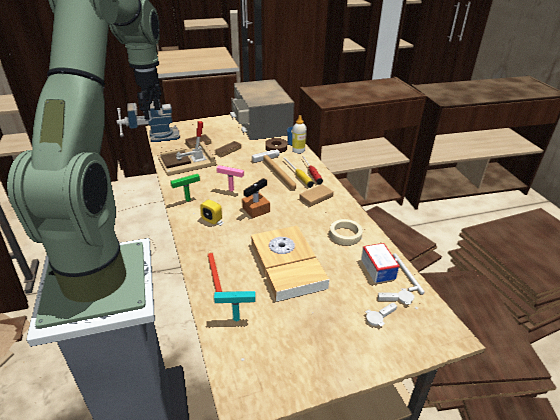

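The top view shows the black key handle at about (224,210) over its block, and the lock flange at about (324,207), with the second board to its right. The side view has the key at (256,188) and the lock at (281,245). I'll zoom in on both.

```bash
cat > h.py <<'E'
import numpy as np, cv2
from bench import robot, snapshot, calibration
def px2w(n,u,v,z):
    c=calibration(n);d=c["R"].T@np.linalg.solve(c["intrinsics"],[u,v,1.]);o=-c["R"].T@c["t"]
    return o+d*(z-o[2])/d[2]
def w2px(n,X):
    c=calibration(n);p=c["intrinsics"]@(c["R"]@np.array(X,float)+c["t"]);return p[:2]/p[2]
E
python3 - <<'E'
from h import *
t=cv2.imread("pics/top0.png");s=cv2.imread("pics/side0.png")
f=lambda im,x,y,w,h:cv2.resize(im[y:y+h,x:x+w],(400,300),interpolation=cv2.INTER_CUBIC)
a=np.vstack([np.hstack([f(t,190,180,80,60),f(t,284,167,80,60)]),np.hstack([f(s,220,165,80,60),f(s,241,215,80,60)])])
cv2.imwrite("pics/z0.png",a)
print(px2w("top",224,210,91),px2w("top",324,207,39),px2w("side",256,188,91),px2w("side",281,245,39))
E
```

```text
[505.72886164 214.71448836  91.        ] [524.9824866  -27.40313242  39.        ] [510.77022433 207.21744373  91.        ] [528.1982887  -30.59956891  39.        ]
```

View pics/z0.png

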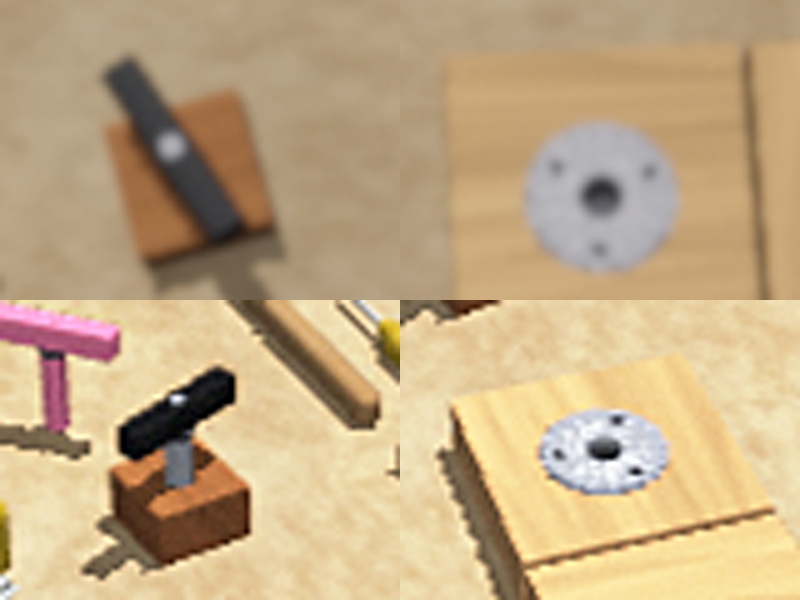

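Run:
```python
from h import *
q=lambda x,y,ox,oy:((x+.5)/5-.5+ox,(y+.5)/5-.5+oy)
print("dot",px2w("top",*q(171,146,190,180),102),px2w("side",*q(177,100,220,165),102))
a,b=px2w("top",*q(122,65,190,180),102),px2w("top",*q(226,230,190,180),102)
print("ends",a,b,np.linalg.norm(a-b),np.arctan2(*(a-b)[1::-1]))
print("lock",px2w("top",*q(202,196,284,167),39),px2w("side",*q(203,149,241,215),39))
# board corners top crop: TL(445,57), right edge near gap (745,45)
a,b=px2w("top",*q(45,57,284,167),36),px2w("top",*q(345,45,284,167),36);print(a,b,np.linalg.norm(a-b))
o=robot.get_obs();R=o["orientation"]
# stand top corners
for p in [(104,130),(237,92),(272,228),(148,262)]: print(px2w("top",*q(*p,190,180),40))
```

```text
dot [506.28855138 213.8302444  102.        ] [508.64165676 211.35960914 102.        ]
ends [545.68737753 238.36852725 102.        ] [466.03237335 186.79013449 102.        ] 94.89599722713979 0.5746314665610179
lock [528.04306707 -27.44256095  39.        ] [529.50950533 -28.16873101  39.        ]
[600.55200605  50.80154675  36.        ] [ 607.1340964  -100.99498301   36.        ] 151.9391666505227
[527.70887695 255.67279109  40.        ]
[547.31863108 189.80699317  40.        ]
[478.29596467 170.81419725  40.        ]
[461.13372418 231.58040314  40.        ]
```

send_rows(targets=[[[-0.0324,-0.0155,0],0,1],[[-0.0324,-0.0155,0],0,1],[[-0.0324,-0.0155,0],0,1],[[-0.0324,-0.0155,0],0,1],[[-0.0324,-0.0155,0],0,1],[[-0.0324,-0.0155,0],0,1],[[-0.0324,-0.0155,0],0,1],[[-0.0324,-0.0155,0],0,1],[[-0.0324,-0.0155,0],0,1],[[-0.0324,-0.0155,0],0,1],[[-0.0324,-0.0155,0],0,1],[[-0.0324,-0.0155,0],0,1]])

```text
time_s: 1.6
tcp_pos: [507.9, 211.6, 231.1]
orientation: [[-0.925, 0.379, -0.0], [0.379, 0.925, -0.0], [0.0, -0.0, -1.0]]
contact_force: [0.9, 0.5, 0.2]
finger_gap: 85.3
gripper_force: 0.0
```

send_rows(targets=[[[0,0,0.012],-0.1607,1],[[0,0,0.012],-0.1607,1],[[0,0,0.012],-0.1607,1],[[0,0,0.012],-0.1607,1],[[0,0,0.012],-0.1607,1],[[0,0,0.012],-0.1607,1],[[0,0,0],0,1]])

```text
time_s: 2.48
tcp_pos: [506.9, 212.2, 158.5]
orientation: [[-0.84, -0.543, -0.002], [-0.543, 0.84, -0.001], [0.002, 0.0, -1.0]]
contact_force: [0.0, 0.1, 0.2]
finger_gap: 85.6
gripper_force: 0.0
```

```bash
cat >> h.py <<'E'
def st():
    o=robot.get_obs();R=o["orientation"]
    print("t",round(o["time_s"],2),"tcp",o["tcp_pos"].round(2),"yang",round(np.arctan2(R[1,1],R[0,1]),4),"z",R[:,2].round(4),"j7",o["joint_pos"][6].round(2),"F",o["contact_force"].round(1),"M",o["moment"].round(2),"gap",round(o["finger_gap"],1),"g",round(o["gripper_force"],1));return o
def rel(o,X):  # world target TCP -> tool shift in m
    d=o["orientation"].T@(np.array(X)-o["tcp_pos"])/1e3; print("shift",d.round(4))
E
python3 - <<'E'
from h import *
o=st();rel(o,[507,212.5,72])
im=snapshot("top");cv2.imwrite("pics/t1.png",cv2.resize(im[150:270,140:300],(800,600),interpolation=cv2.INTER_CUBIC))
E
```

```text
t 2.48 tcp [506.91 212.18 158.55] yang 2.1451 z [-1.7e-03 -5.0e-04 -1.0e+00] j7 1.35 F [0.  0.1 0.2] M [-0.01  0.04  0.01] gap 85.6 g 0.0
shift [-0.0004  0.0002  0.0865]
```

send_rows(targets=[[[0,0,0.02],0,1],[[0,0,0.025],0,1],[[0,0,0.025],0,1],[[0,0,0.0165],0,1],[[0,0,0],0,1],[[0,0,0],0,0],[[0,0,0],0,0],[[0,0,0],0,0],[[0,0,0],0,0],[[0,0,0],0,0],[[0,0,0],0,0],[[0,0,0],0,0]], newtons=50)

```text
time_s: 4.03
tcp_pos: [507.3, 212.9, 73.2]
orientation: [[-0.839, -0.544, 0.0], [-0.544, 0.839, 0.001], [-0.001, 0.0, -1.0]]
contact_force: [-1.1, 2.2, 6.1]
finger_gap: 19.0
gripper_force: 48.5
```

Run:
```python
from h import *
st()
```

```text
t 4.03 tcp [507.26 212.93  73.15] yang 2.1463 z [ 4.e-04  6.e-04 -1.e+00] j7 1.29 F [-1.1  2.2  6.1] M [0.39 0.42 0.  ] gap 19.0 g 48.5
```

send_rows(targets=[[[0,0,-0.01],0,0],[[0,0,-0.02],0,0],[[0,0,-0.03],0,0],[[0,0,-0.03],0,0],[[0,0,0],0,0]])

```text
time_s: 4.65
tcp_pos: [507.9, 212.7, 164.9]
orientation: [[-0.839, -0.544, 0.003], [-0.544, 0.839, 0.001], [-0.003, -0.001, -1.0]]
contact_force: [-1.1, -0.4, -2.8]
finger_gap: 19.0
gripper_force: 49.2
```

send_rows(targets=[[[0.009,-0.0174,0],0,0],[[0.0115,-0.0218,0],0,0],[[0.0115,-0.0218,0],0,0],[[0.0115,-0.0218,0],0,0],[[0.0115,-0.0218,0],0,0],[[0.0115,-0.0218,0],0,0],[[0.0115,-0.0218,0],0,0],[[0.0115,-0.0218,0],0,0],[[0.0115,-0.0218,0],0,0],[[0.0115,-0.0218,0],0,0],[[0,0,0.025],0,0],[[0,0,0.015],0,0]])

```text
time_s: 6.15
tcp_pos: [528.3, -28.7, 121.4]
orientation: [[-0.839, -0.544, -0.002], [-0.544, 0.839, -0.0], [0.002, 0.001, -1.0]]
contact_force: [0.4, 0.6, -2.8]
finger_gap: 19.0
gripper_force: 49.0
```

Run:
```python
from h import *
o=st()
s=snapshot("side");t=snapshot("top")
cv2.imwrite("pics/s2raw.png",s);cv2.imwrite("pics/t2raw.png",t)
f=lambda im,x,y,w,h:cv2.resize(im[y:y+h,x:x+w],(400,600),interpolation=cv2.INTER_CUBIC)
cv2.imwrite("pics/z2.png",np.hstack([f(s,241,180,64,96),f(t,294,167,64,96)]))
```

```text
t 6.15 tcp [528.29 -28.71 121.37] yang 2.1455 z [-1.9e-03 -2.0e-04 -1.0e+00] j7 1.7 F [ 0.4  0.6 -2.8] M [-0.06  0.02 -0.02] gap 19.0 g 49.0
```

View pics/z2.png

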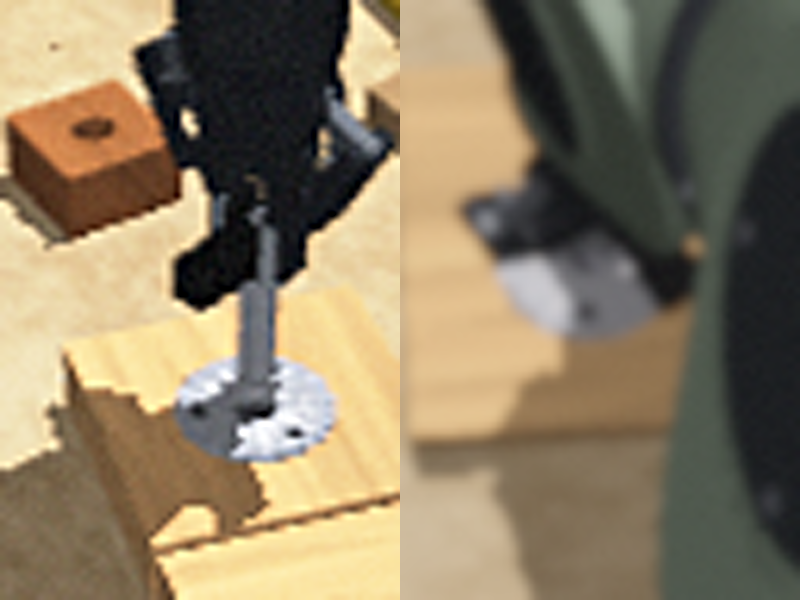

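Run:
```python
from h import *
c=lambda p:((p-[241,180]+.5)*6.25-.5).round(1)
for X in ([528.3,-28.7,58.2],[528.3,-28.7,75],[528.8,-27.8,39],[528.8,-27.8,58.2],[528.8,-27.8,75]): print(X,c(w2px("side",X)))
s=cv2.imread("pics/s2raw.png");t=cv2.imread("pics/side0.png")
d=cv2.cvtColor(s,cv2.COLOR_BGR2GRAY)[222:250,274:294];print(d)
```

```text
[528.3, -28.7, 58.2] [252.2 374.9]
[528.3, -28.7, 75] [252.7 346.9]
[528.8, -27.8, 39] [252.2 404.9]
[528.8, -27.8, 58.2] [252.7 373.5]
[528.8, -27.8, 75] [253.2 345.5]
[[ 12  10  16  18  16  18   3   1  78 117 105  52  19  22  15  23 189 225
  216 216]
 [ 26  17   2  20  10  16   6   4  72 118 103  45  10   1  82 196 217 216
  217 222]
 [ 25  12  20  19  15   3  15  25  72 113  87  25   0  79 211 236 219 211
  211 217]
 [ 18   4   4  14   1  40  95 119  95 111 115  80 110 213 237 231 220 217
  217 214]
 [ 20  15   1   0  41  91 108 111 119 112  93 166 223 227 225 217 215 215
  220 217]
 [  0   0  78 201 218 151 101 110 118 117  92 173 223 222 223 220 226 226
  225 217]
 [  0  67 193 224 216 137 102 107 119 124  93 170 214 222 220 222 224 227
  227 221]
 [207 234 232 223 211 145  93 105 112 115  89 162 215 218 220 218 219 223
  226 225]
 [242 234 231 229 214 140  94 107 117 116  83 195 224 218 220 217 219 224
  224 227]
 [234 231 228 232 219 144  99 114 118 116  79 201 227 215 222 218 217 219
  221 226]
 [233 232 230 232 219 155  99 111 113 121  95 201 222 216 213 218 215 217
  220 2
[... 749 characters left out ...]
 215 215
  213 220]
 [255 255 160  88  98 104 116 124 131 118  96 179 220 212 207 207 211 211
  213 216]
 [183 126 103  92 106 111 117 128 125 109 113 234 248 225 210 230 225 218
  219 218]
 [102  92  97 104 100  90  94  81  77  91  81 169 212 213 210 230 218 206
  212 192]
 [ 94 108  98  95  75  53  47  42  49  40  33 183 234 234 232 236 237 225
  216 211]
 [ 87 104 105 106  96  56  37  34  16   2 129 247 253 251 231 209 230 223
  216 201]
 [106 101 106 105  92  91  66 170 240 255 248 241 243 255 255 236 217 214
  214 215]
 [100 102 103 103  93 217 227 236 253 245 248 234 201 163 145 226 246 230
  203 148]
 [ 99 102 105 104  83 250 255 233 250 252 231 232 187  69  25 133 207 189
  202 217]]
```

send_rows(targets=[[[-0.0005,0.0008,0.008],0,0],[[0,0,0.008],0,0],[[0,0,0.002],0,0],[[0,0,0.002],0,0],[[0,0,0],0,0]])

```text
time_s: 6.88
tcp_pos: [529.1, -27.0, 102.9]
orientation: [[-0.839, -0.544, 0.0], [-0.544, 0.839, -0.0], [-0.0, -0.0, -1.0]]
contact_force: [0.8, 0.1, -2.2]
finger_gap: 19.3
gripper_force: 49.1
```

Run:
```python
from h import *
st()
```

```text
t 6.88 tcp [529.09 -26.97 102.88] yang 2.1461 z [ 1.e-04 -1.e-04 -1.e+00] j7 1.68 F [ 0.8  0.1 -2.2] M [0.01 0.03 0.06] gap 19.3 g 49.1
```

send_rows(targets=[[[0,0,0.0015],0,0],[[0,0,0.0015],0,0],[[0,0,0],0,0]])

```text
time_s: 7.25
tcp_pos: [529.0, -26.9, 99.7]
orientation: [[-0.839, -0.544, -0.0], [-0.544, 0.839, -0.0], [0.0, 0.0, -1.0]]
contact_force: [-0.6, 0.2, -2.8]
finger_gap: 19.2
gripper_force: 49.1
```

send_rows(targets=[[[0,0,0.0015],0,0],[[0,0,0.0015],0,0],[[0,0,0],0,0]])

```text
time_s: 7.62
tcp_pos: [529.0, -26.9, 96.7]
orientation: [[-0.839, -0.544, -0.0], [-0.544, 0.839, -0.0], [0.0, 0.0, -1.0]]
contact_force: [0.0, 0.2, -2.8]
finger_gap: 19.7
gripper_force: 49.1
```

send_rows(targets=[[[0,0,0.001],0,0],[[0,0,0.001],0,0],[[0,0,0],0,0]])

```text
time_s: 8.0
tcp_pos: [529.0, -26.9, 94.7]
orientation: [[-0.839, -0.544, -0.0], [-0.544, 0.839, -0.0], [0.0, 0.0, -1.0]]
contact_force: [-0.1, 0.2, -2.2]
finger_gap: 19.2
gripper_force: 49.0
```

send_rows(targets=[[[0,0,0.001],0,0],[[0,0,0.001],0,0],[[0,0,0],0,0]])

```text
time_s: 8.38
tcp_pos: [529.0, -27.0, 92.7]
orientation: [[-0.839, -0.544, -0.0], [-0.544, 0.839, -0.0], [0.0, 0.0, -1.0]]
contact_force: [-0.1, -0.3, -2.4]
finger_gap: 19.3
gripper_force: 49.0
```

Run:
```python
from h import *
st()
```

```text
t 8.38 tcp [529.02 -26.95  92.72] yang 2.1461 z [-2.e-04 -1.e-04 -1.e+00] j7 1.67 F [-0.1 -0.3 -2.4] M [-0.1   0.   -0.01] gap 19.3 g 49.0
```

send_rows(targets=[[[0,0,0.001],0,0],[[0,0,0],0,0]])

```text
time_s: 8.62
tcp_pos: [529.0, -26.9, 91.7]
orientation: [[-0.839, -0.544, -0.0], [-0.544, 0.839, -0.0], [0.0, 0.0, -1.0]]
contact_force: [-0.3, -0.3, -2.1]
finger_gap: 19.1
gripper_force: 49.1
```

send_rows(targets=[[[0,0,0.001],0,0],[[0,0,0],0,0]])

```text
time_s: 8.88
tcp_pos: [529.1, -27.0, 90.9]
orientation: [[-0.839, -0.544, 0.0], [-0.544, 0.839, -0.0], [0.0, -0.0, -1.0]]
contact_force: [-1.3, -0.4, 2.1]
finger_gap: 19.2
gripper_force: 49.8
```

send_rows(targets=[[[0,0,0.001],0,0],[[0,0,0],0,0]])

```text
time_s: 9.12
tcp_pos: [529.2, -27.0, 90.3]
orientation: [[-0.839, -0.544, 0.001], [-0.544, 0.839, -0.0], [-0.0, -0.001, -1.0]]
contact_force: [-3.1, -1.5, 12.9]
finger_gap: 18.9
gripper_force: 51.2
```

send_rows(targets=[[[0.0004,0,0],0.06,0],[[0,0,0],0.06,0],[[0,0,0],0.06,0],[[0,0,0],0.06,0],[[0,0,0],0,0]])

```text
time_s: 9.75
tcp_pos: [528.5, -27.1, 89.7]
orientation: [[-0.944, -0.329, -0.001], [-0.329, 0.944, -0.0], [0.001, -0.0, -1.0]]
contact_force: [-2.1, -0.8, -0.7]
finger_gap: 19.1
gripper_force: 49.3
```

Run:
```python
from h import *
st()
```

```text
t 9.75 tcp [528.47 -27.15  89.71] yang 1.9066 z [-6.e-04 -3.e-04 -1.e+00] j7 1.5 F [-2.1 -0.8 -0.7] M [-0.16  0.59 -0.  ] gap 19.1 g 49.3
```

send_rows(targets=[[[0,0,0.001],0,0],[[0,0,0],0,0]])

```text
time_s: 10.0
tcp_pos: [528.5, -27.2, 88.7]
orientation: [[-0.944, -0.33, -0.0], [-0.33, 0.944, -0.0], [0.0, 0.0, -1.0]]
contact_force: [-2.6, -1.0, -1.9]
finger_gap: 19.6
gripper_force: 49.2
```

send_rows(targets=[[[0,0,0.001],0,0],[[0,0,0],0,0]])

```text
time_s: 10.25
tcp_pos: [528.6, -27.2, 87.7]
orientation: [[-0.944, -0.329, -0.0], [-0.329, 0.944, -0.0], [0.0, -0.0, -1.0]]
contact_force: [-2.7, -0.9, -0.1]
finger_gap: 19.5
gripper_force: 49.5
```

Run:
```python
from h import *
st()
```

```text
t 10.25 tcp [528.57 -27.21  87.73] yang 1.9064 z [-4.e-04 -2.e-04 -1.e+00] j7 1.5 F [-2.7 -0.9 -0.1] M [-0.2   0.93 -0.02] gap 19.5 g 49.5
```

send_rows(targets=[[[0.0003,0,0.001],0,0],[[0,0,0.001],0,0],[[0,0,0],0,0]])

```text
time_s: 10.62
tcp_pos: [528.5, -27.2, 85.8]
orientation: [[-0.944, -0.329, 0.0], [-0.329, 0.944, -0.0], [-0.0, -0.0, -1.0]]
contact_force: [-3.2, -0.1, 2.6]
finger_gap: 19.5
gripper_force: 50.0
```

send_rows(targets=[[[0,0,0.001],0,0],[[0,0,0.001],0,0],[[0,0,0],0,0]])

```text
time_s: 11.0
tcp_pos: [528.5, -27.2, 83.9]
orientation: [[-0.944, -0.329, 0.0], [-0.329, 0.944, -0.0], [-0.0, -0.0, -1.0]]
contact_force: [-3.9, -0.8, 7.5]
finger_gap: 19.2
gripper_force: 50.4
```

send_rows(targets=[[[0,0,0.001],0,0],[[0,0,0.001],0,0],[[0,0,0],0,0]])

```text
time_s: 11.38
tcp_pos: [528.6, -27.2, 82.1]
orientation: [[-0.944, -0.329, 0.0], [-0.329, 0.944, -0.0], [-0.0, -0.0, -1.0]]
contact_force: [-4.1, -0.6, 9.9]
finger_gap: 19.2
gripper_force: 50.8
```

Run:
```python
from h import *
st()
```

```text
t 11.38 tcp [528.58 -27.19  82.09] yang 1.9062 z [ 5.e-04 -1.e-04 -1.e+00] j7 1.5 F [-4.1 -0.6  9.9] M [-0.1   1.18 -0.06] gap 19.2 g 50.8
```

send_rows(targets=[[[0.0003,0,0],0,0],[[0,0,0.001],0,0],[[0,0,0],0,0]])

```text
time_s: 11.75
tcp_pos: [528.4, -27.2, 81.2]
orientation: [[-0.944, -0.329, 0.001], [-0.329, 0.944, 0.0], [-0.001, -0.0, -1.0]]
contact_force: [-4.7, -0.1, 11.9]
finger_gap: 19.2
gripper_force: 51.1
```

send_rows(targets=[[[0,0,0.001],0,0],[[0,0,0],0,0]])

```text
time_s: 12.0
tcp_pos: [528.4, -27.2, 80.3]
orientation: [[-0.944, -0.329, 0.001], [-0.329, 0.944, 0.0], [-0.001, -0.0, -1.0]]
contact_force: [-4.2, -0.2, 12.1]
finger_gap: 19.2
gripper_force: 51.3
```

send_rows(targets=[[[0,0,0.001],0,0],[[0,0,0],0,0]])

```text
time_s: 12.25
tcp_pos: [528.8, -26.9, 79.8]
orientation: [[-0.944, -0.329, 0.002], [-0.329, 0.944, 0.0], [-0.002, -0.0, -1.0]]
contact_force: [-6.6, 1.7, 25.8]
finger_gap: 19.0
gripper_force: 52.7
```

Run:
```python
from h import *
st()
```

```text
t 12.25 tcp [528.77 -26.91  79.82] yang 1.9064 z [ 1.9e-03  3.0e-04 -1.0e+00] j7 1.5 F [-6.6  1.7 25.8] M [ 0.46  1.65 -0.12] gap 19.0 g 52.7
```

send_rows(targets=[[[0,0,-0.0005],0,0],[[0,0,0],0,0.6],[[0,0,0],0,0.6],[[0,0,0],0,0.6],[[0,0,0],0,0],[[0,0,0],0,0],[[0,0,0],0,0],[[0,0,0],0,0],[[0,0,0],0,0]], newtons=20)

```text
time_s: 13.38
tcp_pos: [528.1, -27.2, 79.3]
orientation: [[-0.944, -0.329, -0.0], [-0.329, 0.944, 0.0], [-0.0, 0.0, -1.0]]
contact_force: [-2.7, 3.8, 3.2]
finger_gap: 19.5
gripper_force: 23.6
```

Run:
```python
from h import *
st()
```

```text
t 13.38 tcp [528.11 -27.15  79.35] yang 1.9064 z [-1.e-04  1.e-04 -1.e+00] j7 1.5 F [-2.7  3.8  3.2] M [ 0.85  0.49 -0.07] gap 19.5 g 23.6
```

send_rows(targets=[[[0,0.0003,0],0.08,0],[[0,0,0],0.08,0],[[0,0,0],0.08,0],[[0,0,0],0,0]])

```text
time_s: 13.88
tcp_pos: [528.0, -26.9, 79.4]
orientation: [[-0.995, -0.096, -0.0], [-0.096, 0.995, -0.0], [0.0, -0.0, -1.0]]
contact_force: [-1.9, 3.8, 3.7]
finger_gap: 20.1
gripper_force: 23.6
```

Run:
```python
from h import *
st()
```

```text
t 13.88 tcp [528.03 -26.86  79.35] yang 1.6669 z [-1.e-04 -1.e-04 -1.e+00] j7 1.34 F [-1.9  3.8  3.7] M [0.91 0.41 0.01] gap 20.1 g 23.6
```

send_rows(targets=[[[0,0,0],0.08,0],[[0,0,0],0.08,0],[[0,0,0],0.08,0],[[0,0,0],0.08,0],[[0,0,0],0,0]])

```text
time_s: 14.5
tcp_pos: [528.0, -26.6, 79.4]
orientation: [[-0.975, 0.221, -0.0], [0.221, 0.975, 0.0], [0.0, 0.0, -1.0]]
contact_force: [-2.0, 5.3, 5.6]
finger_gap: 19.3
gripper_force: 24.2
```

Run:
```python
from h import *
st()
s=snapshot("side");cv2.imwrite("pics/s3.png",cv2.resize(s[180:276,221:317],(600,600),interpolation=cv2.INTER_CUBIC))
```

```text
t 14.5 tcp [528.03 -26.56  79.37] yang 1.3477 z [-1.e-04  4.e-04 -1.e+00] j7 1.14 F [-2.   5.3  5.6] M [1.47 0.55 0.02] gap 19.3 g 24.2
```

View pics/s3.png

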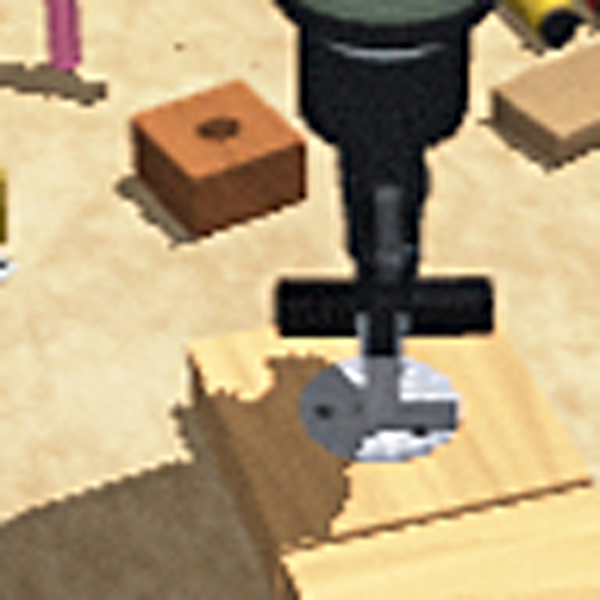

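send_rows(targets=[[[-0.0001,0.0003,0],0.08,0],[[0,0,0],0.08,0],[[0,0,0],0.08,0],[[0,0,0],0.08,0],[[0,0,0],0.08,0],[[0,0,0],0.08,0],[[0,0,0],0.08,0],[[0,0,0],0.08,0],[[0,0,0],0.08,0],[[0,0,0],0.08,0],[[0,0,0],0,0]])

```text
time_s: 15.92
tcp_pos: [528.5, -26.2, 79.4]
orientation: [[-0.521, 0.854, 0.0], [0.854, 0.521, 0.001], [0.0, 0.001, -1.0]]
contact_force: [0.8, 6.2, 4.3]
finger_gap: 19.4
gripper_force: 23.6
```

Run:
```python
from h import *
st()
```

```text
t 15.93 tcp [528.51 -26.2   79.41] yang 0.5479 z [ 5.e-04  5.e-04 -1.e+00] j7 0.65 F [0.8 6.2 4.3] M [ 1.54 -0.12  0.05] gap 19.4 g 23.6
```

send_rows(targets=[[[0,0,0],0,1],[[0,0,0],0,1],[[0,0,0],0,1],[[0,0,0],0,1],[[0.0003,0.0002,-0.02],0,1],[[0,0,-0.025],0,1],[[0,0,0],-0.15,1],[[0,0,0],-0.15,1],[[0,0,0],-0.15,1],[[0,0,0],-0.15,1],[[0,0,0],-0.15,1],[[0,0,0],-0.15,1]])

```text
time_s: 17.42
tcp_pos: [528.2, -26.5, 124.3]
orientation: [[-0.993, 0.119, -0.0], [0.119, 0.993, -0.0], [-0.0, -0.0, -1.0]]
contact_force: [-0.8, 0.3, 0.2]
finger_gap: 85.5
gripper_force: 0.0
```

send_rows(targets=[[[0,0,0],-0.15,1],[[0,0,0],-0.15,1],[[0,0,0],-0.16,1],[[0,0,0],0,1]])

```text
time_s: 17.92
tcp_pos: [528.2, -26.7, 124.3]
orientation: [[-0.945, -0.328, -0.0], [-0.328, 0.945, 0.0], [0.0, 0.0, -1.0]]
contact_force: [-0.6, 0.5, 0.6]
finger_gap: 85.4
gripper_force: 0.0
```

Run:
```python
from h import *
st()
s=snapshot("side");cv2.imwrite("pics/s4.png",cv2.resize(s[180:276,221:317],(600,600),interpolation=cv2.INTER_CUBIC))
```

```text
t 17.93 tcp [528.18 -26.66 124.26] yang 1.9052 z [-2.e-04  1.e-04 -1.e+00] j7 1.54 F [-0.6  0.5  0.6] M [-0.04 -0.03 -0.04] gap 85.4 g 0.0
```

View pics/s4.png

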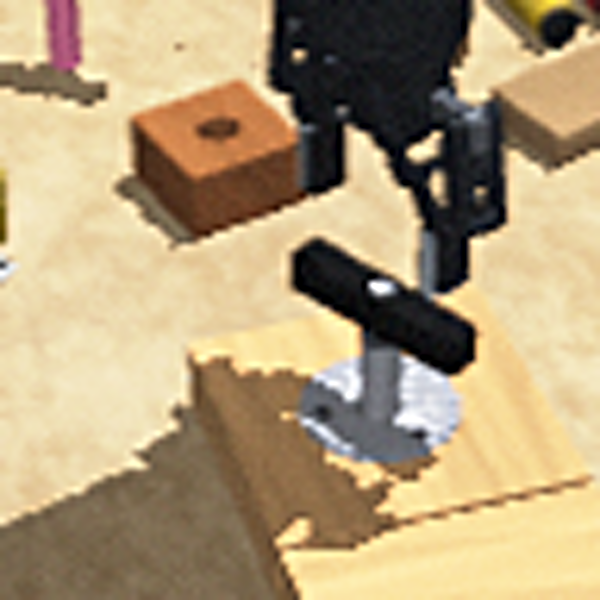

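The key stands upright in the lock at (380,290) in this crop. The fingers have to line up across the handle, so I'll turn back and re-grip at the angle where I let go; the wrist has enough range left.

send_rows(targets=[[[0,0,0],0.17,1],[[0,0,0],0.17,1],[[0,0,0],0.17,1],[[0,0,0],0.17,1],[[0,0,0],0.17,1],[[0,0,0],0.17,1],[[0,0,0],0.17,1],[[0,0,0],0.167,1],[[0,0,0],0,1],[[0,0,0.025],0,1],[[0,0,0.02],0,1],[[0,0,0],0,1]])

```text
time_s: 19.48
tcp_pos: [527.7, -26.4, 78.5]
orientation: [[-0.524, 0.852, -0.002], [0.852, 0.524, -0.0], [0.001, -0.002, -1.0]]
contact_force: [0.1, 0.3, 0.3]
finger_gap: 85.2
gripper_force: 0.0
```

send_rows(targets=[[[0,0,0],0,0],[[0,0,0],0,0],[[0,0,0],0,0],[[0,0,0],0,0],[[0,0,0],0,0],[[0,0,0],0,0],[[0,0,0],0,0]], newtons=20)

```text
time_s: 20.35
tcp_pos: [528.6, -26.3, 79.6]
orientation: [[-0.522, 0.853, 0.001], [0.853, 0.522, 0.0], [-0.0, 0.001, -1.0]]
contact_force: [0.6, 0.7, 6.0]
finger_gap: 19.6
gripper_force: 24.9
```

Run:
```python
from h import *
st()
```

```text
t 20.35 tcp [528.61 -26.34  79.62] yang 0.5494 z [ 0.001  0.    -1.   ] j7 0.64 F [0.6 0.7 6. ] M [ 0.24 -0.35  0.03] gap 19.6 g 24.9
```

send_rows(targets=[[[0,0,0],0.08,0],[[0,0,0],0.08,0],[[0,0,0],0.08,0],[[0,0,0],0.08,0],[[0,0,0],0.08,0],[[0,0,0],0,0]])

```text
time_s: 21.1
tcp_pos: [528.5, -26.2, 79.6]
orientation: [[-0.148, 0.989, 0.001], [0.989, 0.148, 0.0], [-0.0, 0.001, -1.0]]
contact_force: [-0.2, 1.7, 6.4]
finger_gap: 19.6
gripper_force: 24.8
```

send_rows(targets=[[[0,0,0],0.08,0],[[0,0,0],0.08,0],[[0,0,0],0.08,0],[[0,0,0],0.08,0],[[0,0,0],0.08,0],[[0,0,0],0,0]])

```text
time_s: 21.85
tcp_pos: [528.5, -26.0, 79.6]
orientation: [[0.249, 0.968, 0.001], [0.968, -0.249, 0.0], [0.0, 0.0, -1.0]]
contact_force: [0.7, 2.1, 7.1]
finger_gap: 19.7
gripper_force: 24.6
```

Run:
```python
from h import *
st()
```

```text
t 21.85 tcp [528.48 -26.03  79.6 ] yang -0.2517 z [ 6.e-04  3.e-04 -1.e+00] j7 0.15 F [0.7 2.1 7.1] M [ 0.68 -0.14  0.02] gap 19.7 g 24.6
```

send_rows(targets=[[[0,0,0],0,0.7],[[0,0,0],0,0.7],[[0,0,0],0,0.7],[[0,0,0],0,0],[[0,0,0],0,0],[[0,0,0],0,0],[[0,0,0],0,0],[[0,0,0],0,0],[[0,0,0],0,0]])

```text
time_s: 22.98
tcp_pos: [528.4, -26.5, 79.4]
orientation: [[0.248, 0.969, 0.0], [0.969, -0.248, -0.0], [-0.0, 0.0, -1.0]]
contact_force: [3.4, -0.8, 1.6]
finger_gap: 19.5
gripper_force: 24.6
```

send_rows(targets=[[[0,0,0],0.05,0],[[0,0,0],0.05,0],[[0,0,0],0.05,0],[[0,0,0],0.03,0],[[0,0,0],0,0]])

```text
time_s: 23.6
tcp_pos: [528.3, -26.4, 79.3]
orientation: [[0.418, 0.908, 0.0], [0.908, -0.418, -0.0], [-0.0, 0.0, -1.0]]
contact_force: [2.3, -0.8, 3.4]
finger_gap: 19.6
gripper_force: 25.0
```

Run:
```python
from h import *
st()
```

```text
t 23.6 tcp [528.27 -26.4   79.34] yang -0.4312 z [ 1.e-04 -2.e-04 -1.e+00] j7 0.04 F [ 2.3 -0.8  3.4] M [-0.18 -0.6  -0.04] gap 19.6 g 25.0
```

send_rows(targets=[[[0,0,0],0.02,0],[[0,0,0],0.02,0],[[0,0,0],0,0]])

```text
time_s: 23.98
tcp_pos: [528.3, -26.4, 79.3]
orientation: [[0.454, 0.891, 0.0], [0.891, -0.454, -0.0], [-0.0, 0.0, -1.0]]
contact_force: [1.4, 0.5, 5.4]
finger_gap: 19.7
gripper_force: 25.1
```

Run:
```python
from h import *
st()
```

```text
t 23.98 tcp [528.26 -26.44  79.34] yang -0.4713 z [ 0.e+00 -1.e-04 -1.e+00] j7 0.01 F [1.4 0.5 5.4] M [-0.11 -0.63  0.03] gap 19.7 g 25.1
```

send_rows(targets=[[[0,0,0],0.02,0],[[0,0,0],0.02,0],[[0,0,0],0,0]])

```text
time_s: 24.35
tcp_pos: [528.2, -26.4, 79.3]
orientation: [[0.49, 0.872, -0.0], [0.872, -0.49, -0.0], [-0.0, -0.0, -1.0]]
contact_force: [2.6, 0.5, 5.5]
finger_gap: 19.8
gripper_force: 25.2
```

Run:
```python
from h import *
st()
```

```text
t 24.35 tcp [528.22 -26.42  79.32] yang -0.5117 z [-1.e-04 -1.e-04 -1.e+00] j7 -0.01 F [2.6 0.5 5.5] M [-0.04 -0.58  0.02] gap 19.8 g 25.2
```

send_rows(targets=[[[0,0,0],0.02,0],[[0,0,0],0.02,0],[[0,0,0],0,0]])

```text
time_s: 24.72
tcp_pos: [528.2, -26.4, 79.3]
orientation: [[0.524, 0.851, -0.0], [0.851, -0.524, -0.0], [-0.0, -0.0, -1.0]]
contact_force: [1.5, -0.2, 5.9]
finger_gap: 19.4
gripper_force: 25.1
```

Run:
```python
from h import *
st()
```

```text
t 24.73 tcp [528.19 -26.39  79.31] yang -0.5521 z [-1.e-04 -1.e-04 -1.e+00] j7 -0.04 F [ 1.5 -0.2  5.9] M [ 0.03 -0.56  0.06] gap 19.4 g 25.1
```

send_rows(targets=[[[0,0,0],0.02,0],[[0,0,0],0.02,0],[[0,0,0],0,0]])

```text
time_s: 25.1
tcp_pos: [528.2, -26.4, 79.3]
orientation: [[0.558, 0.83, -0.0], [0.83, -0.558, -0.0], [-0.0, -0.0, -1.0]]
contact_force: [2.1, 0.2, 5.2]
finger_gap: 19.6
gripper_force: 25.1
```

Run:
```python
from h import *
st()
```

```text
t 25.1 tcp [528.2  -26.36  79.33] yang -0.592 z [-1.e-04 -0.e+00 -1.e+00] j7 -0.07 F [2.1 0.2 5.2] M [ 0.06 -0.55  0.12] gap 19.6 g 25.1
```

send_rows(targets=[[[0,0,0],0.02,0],[[0,0,0],0,0]])

```text
time_s: 25.35
tcp_pos: [528.2, -26.4, 79.3]
orientation: [[0.575, 0.819, -0.0], [0.819, -0.575, -0.0], [-0.0, -0.0, -1.0]]
contact_force: [2.1, 0.7, 5.9]
finger_gap: 19.8
gripper_force: 25.1
```

Run:
```python
from h import *
st()
```

```text
t 25.35 tcp [528.19 -26.36  79.31] yang -0.612 z [-1.e-04 -0.e+00 -1.e+00] j7 -0.08 F [2.1 0.7 5.9] M [ 0.05 -0.56  0.08] gap 19.8 g 25.1
```

send_rows(targets=[[[0,0,0],0.02,0],[[0,0,0],0.015,0],[[0,0,0],0,0]])

```text
time_s: 25.72
tcp_pos: [528.2, -26.3, 79.3]
orientation: [[0.603, 0.798, -0.0], [0.798, -0.603, 0.0], [-0.0, -0.0, -1.0]]
contact_force: [1.9, -0.5, 5.2]
finger_gap: 19.7
gripper_force: 25.1
```

Run:
```python
from h import *
st()
```

```text
t 25.73 tcp [528.16 -26.35  79.31] yang -0.6469 z [-2.e-04  1.e-04 -1.e+00] j7 -0.1 F [ 1.9 -0.5  5.2] M [ 0.07 -0.53  0.05] gap 19.7 g 25.1
```

send_rows(targets=[[[0,0,0],0.02,0],[[0,0,0],0.02,0],[[0,0,0],0,0]])

```text
time_s: 26.1
tcp_pos: [528.2, -26.3, 79.3]
orientation: [[0.634, 0.773, -0.0], [0.773, -0.634, 0.0], [-0.0, -0.0, -1.0]]
contact_force: [2.3, 0.4, 5.5]
finger_gap: 19.4
gripper_force: 25.1
```

Run:
```python
from h import *
st()
```

```text
t 26.1 tcp [528.16 -26.33  79.32] yang -0.6871 z [-2.e-04  1.e-04 -1.e+00] j7 -0.13 F [2.3 0.4 5.5] M [ 0.08 -0.45  0.04] gap 19.4 g 25.1
```

send_rows(targets=[[[0,0,0],0.02,0],[[0,0,0],0.02,0],[[0,0,0],0,0]])

```text
time_s: 26.48
tcp_pos: [528.2, -26.3, 79.3]
orientation: [[0.665, 0.747, -0.0], [0.747, -0.665, 0.0], [-0.0, -0.0, -1.0]]
contact_force: [1.5, 0.6, 5.2]
finger_gap: 19.5
gripper_force: 25.1
```

Run:
```python
from h import *
st()
```

```text
t 26.48 tcp [528.17 -26.28  79.33] yang -0.7269 z [-2.e-04  1.e-04 -1.e+00] j7 -0.15 F [1.5 0.6 5.2] M [ 0.11 -0.45  0.12] gap 19.5 g 25.1
```

send_rows(targets=[[[0,0,0],0.02,0],[[0,0,0],0.02,0],[[0,0,0],0,0]])

```text
time_s: 26.85
tcp_pos: [528.1, -26.3, 79.3]
orientation: [[0.694, 0.72, -0.0], [0.72, -0.694, 0.0], [-0.0, -0.0, -1.0]]
contact_force: [1.1, 1.0, 6.3]
finger_gap: 19.5
gripper_force: 25.0
```

Run:
```python
from h import *
st()
s=snapshot("side");cv2.imwrite("pics/s5.png",cv2.resize(s[180:300,221:341],(600,600),interpolation=cv2.INTER_CUBIC))
```

```text
t 26.85 tcp [528.14 -26.26  79.33] yang -0.767 z [-2.e-04  2.e-04 -1.e+00] j7 -0.18 F [1.1 1.  6.3] M [ 0.18 -0.42  0.03] gap 19.5 g 25.0
```

View pics/s5.png

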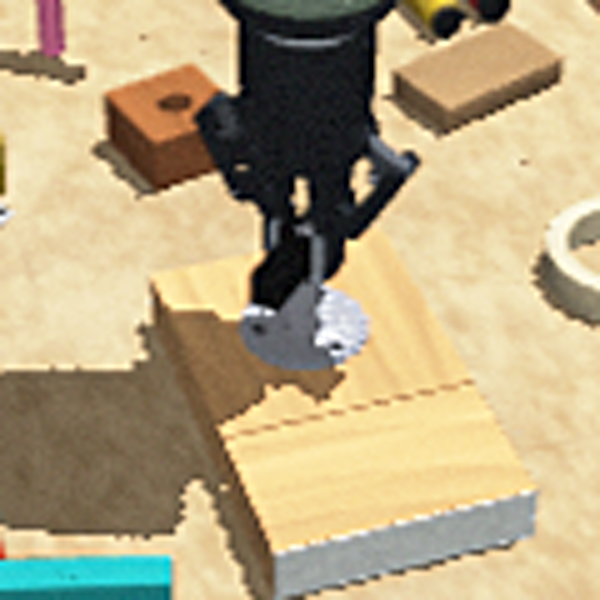

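The gap between the boards, around (350,408), is now only a thin dashed line, so the cam is close to its stop.

send_rows(targets=[[[0,0,0],0.02,0],[[0,0,0],0.02,0],[[0,0,0],0,0]])

```text
time_s: 27.28
tcp_pos: [528.1, -26.2, 79.3]
orientation: [[0.722, 0.692, -0.0], [0.692, -0.722, 0.0], [-0.0, -0.0, -1.0]]
contact_force: [1.4, 1.4, 6.7]
finger_gap: 19.5
gripper_force: 25.0
```

Run:
```python
from h import *
st()
```

```text
t 27.27 tcp [528.13 -26.23  79.33] yang -0.807 z [-3.e-04  2.e-04 -1.e+00] j7 -0.21 F [1.4 1.4 6.7] M [ 0.29 -0.41  0.06] gap 19.5 g 25.0
```

send_rows(targets=[[[0,0,0],0.02,0],[[0,0,0],0.02,0],[[0,0,0],0,0]])

```text
time_s: 27.65
tcp_pos: [528.1, -26.2, 79.3]
orientation: [[0.749, 0.662, -0.0], [0.662, -0.749, 0.0], [-0.0, -0.0, -1.0]]
contact_force: [1.5, 0.9, 5.5]
finger_gap: 19.6
gripper_force: 25.0
```

Run:
```python
from h import *
st()
```

```text
t 27.65 tcp [528.12 -26.19  79.31] yang -0.8469 z [-3.e-04  3.e-04 -1.e+00] j7 -0.23 F [1.5 0.9 5.5] M [ 0.27 -0.35  0.01] gap 19.6 g 25.0
```

send_rows(targets=[[[0,0,0],0.02,0],[[0,0,0],0.02,0],[[0,0,0],0,0]])

```text
time_s: 28.02
tcp_pos: [528.1, -26.2, 79.3]
orientation: [[0.775, 0.632, -0.0], [0.632, -0.775, 0.0], [-0.0, -0.0, -1.0]]
contact_force: [1.7, 2.1, 6.2]
finger_gap: 19.5
gripper_force: 25.0
```

Run:
```python
from h import *
st()
```

```text
t 28.02 tcp [528.12 -26.18  79.32] yang -0.8869 z [-3.e-04  3.e-04 -1.e+00] j7 -0.26 F [1.7 2.1 6.2] M [ 0.33 -0.41  0.05] gap 19.5 g 25.0
```

send_rows(targets=[[[0,0,0],0.02,0],[[0,0,0],0.02,0],[[0,0,0],0,0]])

```text
time_s: 28.4
tcp_pos: [528.1, -26.2, 79.3]
orientation: [[0.8, 0.6, -0.0], [0.6, -0.8, 0.0], [-0.0, -0.0, -1.0]]
contact_force: [2.0, 1.2, 5.5]
finger_gap: 20.0
gripper_force: 25.0
```

Run:
```python
from h import *
st()
```

```text
t 28.4 tcp [528.1  -26.15  79.32] yang -0.9269 z [-3.e-04  3.e-04 -1.e+00] j7 -0.29 F [2.  1.2 5.5] M [ 0.42 -0.35  0.08] gap 20.0 g 25.0
```

send_rows(targets=[[[0,0,0],0.02,0],[[0,0,0],0.02,0],[[0,0,0],0,0]])

```text
time_s: 28.78
tcp_pos: [528.1, -26.1, 79.3]
orientation: [[0.823, 0.568, -0.0], [0.568, -0.823, 0.0], [-0.0, -0.001, -1.0]]
contact_force: [1.5, 0.9, 6.7]
finger_gap: 19.5
gripper_force: 25.0
```

Run:
```python
from h import *
st()
```

```text
t 28.77 tcp [528.07 -26.09  79.29] yang -0.9669 z [-5.e-04  5.e-04 -1.e+00] j7 -0.31 F [1.5 0.9 6.7] M [ 0.38 -0.32  0.06] gap 19.5 g 25.0
```

send_rows(targets=[[[0,0,0],0.015,0],[[0,0,0],0.015,0],[[0,0,0],0,0]])

```text
time_s: 29.15
tcp_pos: [528.1, -26.1, 79.3]
orientation: [[0.84, 0.543, -0.0], [0.543, -0.84, 0.001], [-0.0, -0.001, -1.0]]
contact_force: [0.6, 2.1, 6.1]
finger_gap: 19.9
gripper_force: 25.0
```

Run:
```python
from h import *
st()
```

```text
t 29.15 tcp [528.09 -26.07  79.33] yang -0.9968 z [-4.e-04  5.e-04 -1.e+00] j7 -0.34 F [0.6 2.1 6.1] M [ 0.44 -0.31  0.03] gap 19.9 g 25.0
```

send_rows(targets=[[[0,0,0],0.015,0],[[0,0,0],0.015,0],[[0,0,0],0,0]])

```text
time_s: 29.52
tcp_pos: [528.1, -26.0, 79.3]
orientation: [[0.856, 0.518, -0.0], [0.518, -0.856, 0.001], [-0.0, -0.001, -1.0]]
contact_force: [0.6, 1.1, 7.3]
finger_gap: 19.5
gripper_force: 25.0
```

Run:
```python
from h import *
st()
```

```text
t 29.52 tcp [528.1  -26.04  79.31] yang -1.0268 z [-4.e-04  6.e-04 -1.e+00] j7 -0.36 F [0.6 1.1 7.3] M [ 0.49 -0.39  0.07] gap 19.5 g 25.0
```

send_rows(targets=[[[0,0,0],0.015,0],[[0,0,0],0.015,0],[[0,0,0],0,0]])

```text
time_s: 29.9
tcp_pos: [528.1, -26.0, 79.3]
orientation: [[0.871, 0.492, -0.0], [0.492, -0.871, 0.001], [0.0, -0.001, -1.0]]
contact_force: [1.4, 2.3, 6.4]
finger_gap: 19.5
gripper_force: 24.9
```

Run:
```python
from h import *
st()
```

```text
t 29.9 tcp [528.11 -26.01  79.34] yang -1.0567 z [-3.e-04  6.e-04 -1.e+00] j7 -0.38 F [1.4 2.3 6.4] M [ 0.54 -0.37  0.02] gap 19.5 g 24.9
```

send_rows(targets=[[[0,0,0],0.015,0],[[0,0,0],0.015,0],[[0,0,0],0,0]])

```text
time_s: 30.28
tcp_pos: [528.1, -26.0, 79.3]
orientation: [[0.885, 0.465, -0.0], [0.465, -0.885, 0.001], [-0.0, -0.001, -1.0]]
contact_force: [1.4, 2.1, 6.7]
finger_gap: 19.8
gripper_force: 25.1
```

Run:
```python
from h import *
st()
```

```text
t 30.27 tcp [528.09 -25.97  79.3 ] yang -1.0866 z [-4.e-04  6.e-04 -1.e+00] j7 -0.4 F [1.4 2.1 6.7] M [ 0.58 -0.43  0.18] gap 19.8 g 25.1
```

send_rows(targets=[[[0,0,0],0.008,0],[[0,0,0],0,0]])

```text
time_s: 30.52
tcp_pos: [528.1, -26.0, 79.3]
orientation: [[0.889, 0.459, -0.0], [0.459, -0.889, 0.001], [-0.0, -0.001, -1.0]]
contact_force: [1.4, 1.8, 6.4]
finger_gap: 19.6
gripper_force: 25.3
```

Run:
```python
from h import *
st()
```

```text
t 30.52 tcp [528.11 -26.    79.31] yang -1.0945 z [-4.e-04  6.e-04 -1.e+00] j7 -0.4 F [1.4 1.8 6.4] M [ 0.57 -0.39  0.2 ] gap 19.6 g 25.3
```

send_rows(targets=[[[0,0,0],0.008,0],[[0,0,0],0,0]])

```text
time_s: 30.78
tcp_pos: [528.1, -26.0, 79.3]
orientation: [[0.892, 0.452, -0.0], [0.452, -0.892, 0.001], [-0.0, -0.001, -1.0]]
contact_force: [0.6, 3.3, 6.1]
finger_gap: 19.5
gripper_force: 25.4
```

Run:
```python
from h import *
st()
```

```text
t 30.77 tcp [528.11 -25.98  79.32] yang -1.1023 z [-4.e-04  6.e-04 -1.e+00] j7 -0.41 F [0.6 3.3 6.1] M [ 0.54 -0.39  0.23] gap 19.5 g 25.4
```

The torque has risen steadily (0.18, 0.20, 0.23 Nm) over small steps, so this is the stop. I'll ease off, let go and withdraw.

send_rows(targets=[[[0,0,0],-0.02,0],[[0,0,0],0,1],[[0,0,0],0,1],[[0,0,0],0,1],[[0,0,0],0,1],[[0,0,-0.01],0,1],[[0,0,-0.02],0,1],[[0,0,-0.03],0,1],[[0,0,-0.05],0,1],[[0,0,-0.05],0,1],[[0,0,0],0,1]])

```text
time_s: 32.15
tcp_pos: [529.0, -26.8, 242.8]
orientation: [[0.883, 0.47, 0.005], [0.47, -0.883, -0.0], [0.004, 0.003, -1.0]]
contact_force: [0.0, -0.4, -0.7]
finger_gap: 85.5
gripper_force: 0.0
```

Run:
```python
from h import *
st()
f=lambda im,x,y,w,h:cv2.resize(im[y:y+h,x:x+w],(400,600),interpolation=cv2.INTER_CUBIC)
s=snapshot("side");s0=cv2.imread("pics/side0.png")
cv2.imwrite("pics/s6.png",np.hstack([f(s,250,200,72,108),f(s0,250,200,72,108)]))
for z in (120-17+0,98): pass
print("dot seated px(side crop)",((w2px("side",[528.3,-26.6,109])-[250,200]+.5)*400/72).round(1))
```

```text
t 32.15 tcp [529.04 -26.79 242.83] yang -1.0819 z [ 5.e-03 -4.e-04 -1.e+00] j7 -0.57 F [ 0.  -0.4 -0.7] M [ 0.    0.06 -0.01] gap 85.5 g 0.0
dot seated px(side crop) [174.8 143.7]
```

View pics/s6.png

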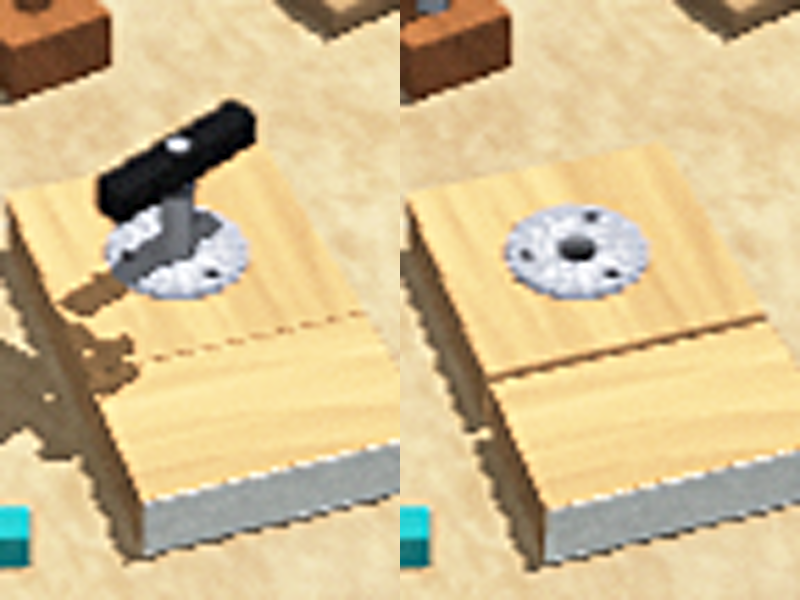

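The key stands upright and seated: its dot is at (178,144), against a predicted (175,144). The gap between the boards is closed, and nothing in this crop has been disturbed.

```bash
python3 -c "
from bench import sign_off
print(sign_off())"
```

```text
the job is handed in; nothing more can be done
None
```

The job is handed in at 32 s: I turned the lock clockwise in three grips to its stop (about 0.23 Nm felt, wrist force never above about 27 N), the boards are drawn together with only a hairline visible between them, the key stands fully seated and released, and the arm came nowhere near the tape, sanding block or tape measure.

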